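# Break the leak-test chamber's lid free and hold it ajar

## Task

The gauge in the leak-test chamber has finished its vacuum test and the lid is stuck on its rubber seal. With the lid still shut, swing the lid's folded handle up until it clicks upright against its stop; then pull on the handle until the seal lets go, without letting the lid fly up, and hold the lid just ajar so that the chamber airs, its front edge about 25 mm above shut. Finish while still gripping the handle and holding the lid there, and leave the mug, the grease tube and the leak meter as they stand.

Things in the scene. Friction and masses are not known exactly. Their poses are not given: they have to be found in the camera images.
- chamber: aluminium test chamber, 180 x 190 x 85 mm, bolted down; round dial and two undone latches on its front, hinged lid with a blue frame and clear window. Origin on the bench under its middle; x from front to back (lid hinge), y to its left. Lid shut: 100 mm to the front, 96 to the back, 105 to either side, top 101 mm above the bench. Feet reach 117 mm sideways, a brass cock 141 mm left.
- handle (a joint): folding handle on the lid, rad: 0 lies back flat over the lid, 1.571 upright (square to the lid) on its stop. Starts at 0 to 0.45; stays where it is left (about 1 N at the bar moves it). From 0.95 to 1.25 a ball detent resists (3.5 N at the bar); past that it snaps on to the stop and is held there.
- handle_pivot (a point): middle of the handle's pivot axis (along the chamber's y): 72 mm in front of the chamber's origin, 115 mm above the bench with the lid shut, 14 mm above the lid's top.
- handle_bar (a point): centre of the handle's grip, a black rubber sleeve that turns freely on its bar: 13 mm thick, 80 mm long between two steel legs, along the chamber's y, 62 mm from the pivot. Lid shut, at joint value q it is 62 cos(q) mm behind and 62 sin(q) mm above the pivot; flat, its underside is 7.5 mm above the lid. Pinch it from above across its thickness.
- lid (a joint): opening of the lid, rad: 0 shut, grows as the front rises; 25 mm at the front edge is 0.12. The rubber lip grips it: at the upright bar the pull must reach 15 to 18 N, highest about 2 mm up, and it is free at 10 mm; from there only the lid's weight is left (3.5 to 5 N at the bar). Let go, it sinks onto the lip, 0.05 rad or less.
- lid_hinge (a point): middle of the lid's hinge axis (along the chamber's y), 106 mm behind the chamber's origin, 94 mm above the bench. As the lid opens, lid and handle turn about this axis.
- lid_front_edge (a point): middle of the lid's lower front edge, 206 mm from the hinge, 87 mm above the bench when shut.
- leak_meter: bystander: black hand-held meter, 105 x 190 x 42 mm, lying on the chamber's left; origin under its centre
- grease_tube: bystander: white and yellow grease tube, 48 x 158 x 30 mm, lying on the chamber's right; origin under its centre
- mug: bystander: blue and white mug, 78 x 112 x 92 mm, standing behind the chamber on the left; origin under its middle

How it is judged:
By the outcome, as a careful person would: the job done as asked, in the order asked, and still so for the second after the job is handed in, while the arm keeps its last pose, push and grip.
It also fails if it takes over 38 s, if anything falls off the work surface, if the arm or the gripper's body presses on something with over 40 N, if the wrist force passes 120 N, or if a joint passes its speed limit or range.

## Robot

A 6-joint arm with a two-finger parallel gripper is mounted at the origin on the work surface; the furniture and walls round the work are solid. World frame = base frame: x ahead of the robot, y to its left, z up, the work surface at z = 0. Lengths are in m, angles in rad, forces in N, time in s.
With the tool pointing down it reaches from about 0.275 to 0.825 m from the base axis. Payload 4.9 kg.
Tool frame: the origin (TCP) lies between the finger pads, 19 mm behind the fingertips; this is the grasp point; z points along the fingers, y is the line along which they close (so a half turn about z gives the same grasp; the last joint's range is limited). The gripper opens to 85 mm and grips with 20 to 120 N. Pads are 22 mm wide; open, the fingers measure 114 mm over their backs; the gripper's body (76 mm by 85 mm) begins 54 mm behind the grasp point. The pads swing forward as they close: fully open they stand 13 mm farther back than shut.
Start: joints at [1.189, 0.326, -0.193, 1.052, 0, 1.437], TCP at [0.135, 0.533, 0.25] pointing down, gripper open.
Joint ranges: [-2.65, 2.65], [-0.97, 1.79], [-1.3, 1.35], [-1.93, 2.1], [-1.47, 1.37], [-3.14, 3.14]. Speed limits (rad/s): [2.57, 2.57, 3.14, 3.14, 3.14, 3.14].

## Interface

Orientations are given as a unit quaternion [w, x, y, z].
In Python, from bench import * gives the robot as it stands. The module is installed in compiled form; this text tells all that it offers.
- The arm moves only by the shell command python3 -m inch 'ROWS'. ROWS is a JSON object of lists of equal length, an entry for each row: "grip": the closure, from -1 (fully open) to 1 (shut); "delta_pos": the shift along the world's x, y, z each as a share of 50 mm, from -1 to 1, a list of three; "roll": the turn about the world's z as a share of 90 degrees, from -1 to 1. A call has 1 to 12 rows; each row shifts and turns the commanded pose from where the row before left it; what a row does not reach is not made up. A row lasts 1/12 s, in which the tool goes at most 41.7 mm and 7.16 degrees, less where a joint would pass 70% of its speed; a pose out of reach is approached as far as the arm can. A call with a number of a shift or a turn outside -1 to 1 is refused whole. A call with a gripper value outside its range is refused whole. The fingers move at their own pace and stop on an object; the grip force is fixed at half the most. Time passes only in rows, so rows that do not move let the fingers close. It gives the time, the measured TCP pose, the force, the opening and the grip force at its end, in the units of the state.
- get_obs(): the state, without advancing time (a new reading comes with each control period).
- camera(name): name is "scene" or "top" or "wrist"; returns the picture (420x560x3 uint8, red, green, blue); there is no depth.
- calibration(name): a dict with "intrinsics" (3x3 intrinsics, pixels), "distortion" ([k1, k2, p1, p2, k3] as OpenCV has them; the pictures are not rectified), "camera_from_world" (4x4, takes a point from world to camera coordinates). Camera axes: x right, y down, z forward; pixel columns grow to the right and rows downward; lengths in m; the calibration is good to about 2 mm. A picture is of the moment at which its call begins: read the wrist's pose just before it. calibration takes no time and is no camera call; for the wrist camera it gives the pose at the moment of the call.
- sign_off(): hands the job in; it is judged then, once.
The state is a dict: "time": time; "joints": joint angles; "dq": joint speeds; "joint_torque": joint torques, N m; "ee_pos": TCP position; "eef_rot": TCP orientation; "contact_force": force on the tool from outside, world axes, zero at the start; "moment": the same for the moment, N m; "width": opening from 0.0 (shut) to 1.0 (fully open); "finger_force": force on a finger pad.
Only numpy, scipy, OpenCV 4.12 (cv2) and the standard library are available. Lean on these libraries where they do the work, as an engineer would, in place of code of your own. Each camera call takes 0.05 s, during which the arm holds its last target. There are 200 camera calls.

## Working session

There is one attempt and no reset: what is moved stays moved. The work goes in short steps, Python scripts to look and compute and a shell command to move; the robot and the scene stay as the last step left them, time stands still between calls to the robot, and variables do not carry over. Pictures are saved under pics/ and viewed, at most 10 in all, crops included, and the job is handed in when it is done.

```bash
mkdir -p pics
python3 - <<'E'
from bench import *
import cv2,numpy as np
for n in("scene","top"):
    cv2.imwrite(f"pics/{n}0.png",camera(n)[:,:,::-1]); c=calibration(n); print(n,c["intrinsics"],c["distortion"],np.round(c["camera_from_world"],3))
o=get_obs();print(o)
E
```

```text
scene [[404.92055227   0.         283.26801335]
 [  0.         404.92055227 205.94155523]
 [  0.           0.           1.        ]] [-0.0945866  0.         0.         0.         0.       ] [[ 0.815 -0.579 -0.007 -0.469]
 [-0.444 -0.617 -0.65   0.382]
 [ 0.372  0.533 -0.76   0.744]
 [ 0.     0.     0.     1.   ]]
top [[417.87394921   0.         278.25107485]
 [  0.         417.87394921 210.70199292]
 [  0.           0.           1.        ]] [-0.02348929  0.          0.          0.          0.        ] [[ 0.017 -1.     0.014  0.045]
 [-0.993 -0.018 -0.113  0.645]
 [ 0.113 -0.012 -0.993  1.085]
 [ 0.     0.     0.     1.   ]]
{'time': 0.1, 'joints': array([ 1.18880922e+00,  3.26885291e-01, -1.93468694e-01,  1.05197160e+00,
       -2.55556517e-05,  1.43658079e+00]), 'dq': array([-6.42497477e-05, -1.56007142e-03,  2.49847367e-03, -5.96140894e-04,
        1.22966253e-03,  1.53151141e-03]), 'joint_torque': array([ 1.04567112e-03, -4.44238901e+01,  2.63039213e+01,  7.90552644e-03,
       -6.54191513e-05,  1.44524836e-05]), 'ee_pos': array([0.13471021, 0.53275854, 0.24927741]), 'eef_rot': array([-1.82812690e-04,  1.23569091e-01,  9.92335677e-01, -7.42560757e-04]), 'contact_force': array([ 1.34993604, -0.66661873,  0.30035295]), 'moment': array([ 0.02490355, -0.02378803,  0.00194721]), 'finger_force': 0.0, 'width': 1.002365378965608}
```

View pics/scene0.png

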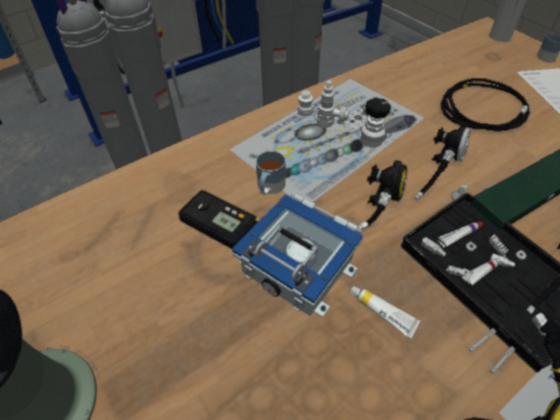

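View pics/top0.png

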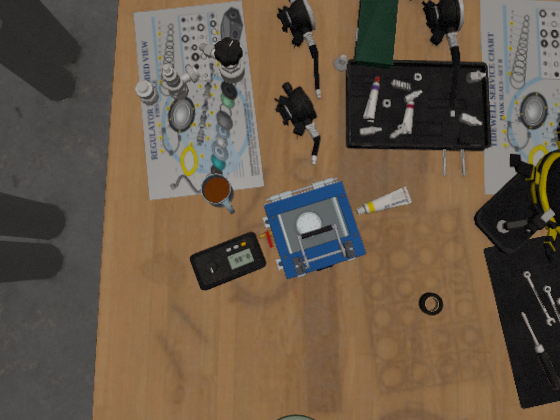

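The scene view shows the chamber at about (298,252), with the meter on its left, the tube on its right and the mug behind. In the top view the chamber is at about (314,229), with its front facing the robot and yawed slightly. Next I'll measure the lid outline and look at enlarged crops.

```bash
cat > h.py <<'E'
import numpy as np,cv2
from bench import *
def ray(n,p,c=None):
    c=c or calibration(n); T=np.array(c["camera_from_world"])
    u=cv2.undistortPoints(np.array(p,float).reshape(-1,1,2),np.array(c["intrinsics"]),np.array(c["distortion"])).reshape(-1,2)
    d=np.c_[u,np.ones(len(u))]@T[:3,:3]; return -T[:3,:3].T@T[:3,3],d
def plane(n,p,z):
    o,d=ray(n,p); return o+d*((z-o[2])/d[:,2])[:,None]
def proj(n,P):
    c=calibration(n); T=np.array(c["camera_from_world"])
    return cv2.projectPoints(np.array(P,float).reshape(-1,3),cv2.Rodrigues(T[:3,:3])[0],T[:3,3],np.array(c["intrinsics"]),np.array(c["distortion"]))[0].reshape(-1,2)
E
python3 - <<'E'
from h import *
im=cv2.imread("pics/top0.png"); hsv=cv2.cvtColor(im,cv2.COLOR_BGR2HSV)
m=cv2.inRange(hsv,(100,130,60),(125,255,255)); m[:170]=0;m[290:]=0;m[:,:255]=0;m[:,375:]=0
m=cv2.morphologyEx(m,cv2.MORPH_OPEN,np.ones((3,3)))
c=np.vstack([k for k in cv2.findContours(m,0,1)[0] if len(k)>5]).reshape(-1,2)
w=plane("top",c,0.101)[:,:2]
r=cv2.minAreaRect((w*1000).astype(np.float32)); print(r, cv2.boxPoints(r))
a=cv2.resize(im[170:290,250:380],None,fx=6,fy=5.0*1.2,interpolation=2)[:600]
s=cv2.imread("pics/scene0.png")[185:320,220:375]
cv2.imwrite("pics/ca.png",a[:,:780]);cv2.imwrite("pics/cs.png",cv2.resize(s,None,fx=4,fy=4,interpolation=2))
print(a.shape)
E
```

```text
((591.2918701171875, -34.212127685546875), (193.4936981201172, 207.6622772216797), 18.493349075317383) [[ 466.6063     33.56965 ]
 [ 532.47565  -163.36906 ]
 [ 715.9774   -101.993904]
 [ 650.1081     94.94481 ]]
(600, 780, 3)
```

View pics/ca.png

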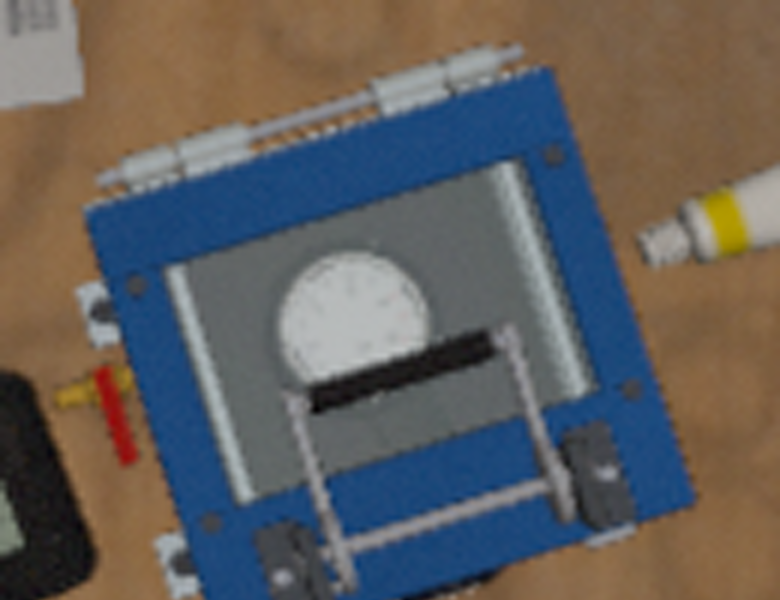

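View pics/cs.png

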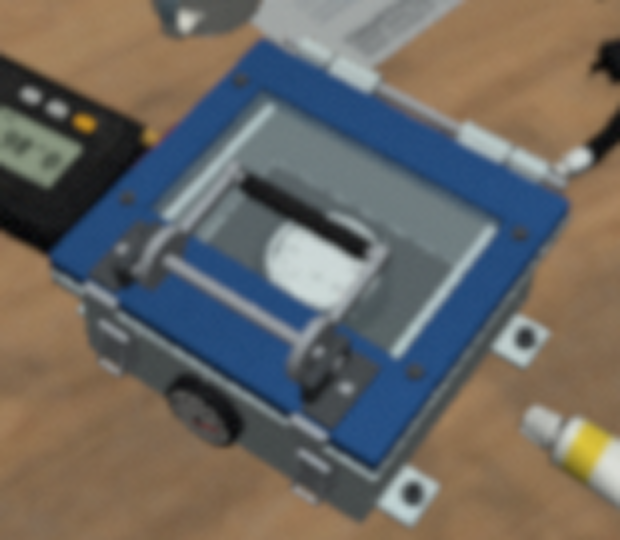

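The crops show the handle lifted a little. The bar centre is at about (405,373) in the top crop and (304,214) in the scene crop, with its fittings at the front. I'll triangulate the bar from these two.

Run:
```python
from h import *
pt=[405/6-.4+250,373/6-.4+170]; ps=[304/4-.4+220,214/4-.4+185]
(o1,d1),(o2,d2)=ray("top",pt),ray("scene",ps); d1,d2=d1[0],d2[0]
t=np.linalg.lstsq(np.c_[d1,-d2],o2-o1,rcond=None)[0]; A,B=o1+t[0]*d1,o2+t[1]*d2
P=(A+B)/2; print("bar",P,"gap",np.linalg.norm(A-B))
a=np.radians(18.49);ex=np.array([np.cos(a),np.sin(a)]);ey=np.array([-ex[1],ex[0]])
O=np.array([.5913,-.0342])+.002*ex; r=P[:2]-O
print("O",O,"bar in chamber",r@ex,r@ey,"q",np.arctan2(P[2]-.115,r@ex+.072),np.hypot(P[2]-.115,r@ex+.072))
piv=np.r_[O-.072*ex,.115]; print("pivot",piv)
# check: predicted lid corners in both views
L=np.array([[x,y] for x,y in((-.1,.105),(-.1,-.105),(.096,-.105),(.096,.105))]); C=np.c_[O+L[:,:1]*ex+L[:,1:]*ey,np.full(4,.101)]
print((proj("top",C)-[250,170])*6,"\n",(proj("scene",C)-[220,185])*4)
for q in np.arange(0,.5,.1):
    b=np.r_[O+(-.072+.062*np.cos(q))*ex,.115+.062*np.sin(q)]; print(round(q,2),b,(proj("top",b)-[250,170])*6,(proj("scene",b)-[220,185])*4)
```

```text
bar [ 0.58247243 -0.03826617  0.12305183] gap 0.002686589781444689
O [ 0.59319676 -0.03356572] bar in chamber -0.011661424207084109 -0.0010567065202351296 q 0.13266041033225168 0.06087343996384653
pivot [ 0.52491347 -0.05639974  0.115     ]
[[218.31236936 657.16549668]
 [696.86633274 503.37405605]
 [548.50784662  62.29115398]
 [ 77.3843592  208.80220608]] 
 [[ 45.31309703 250.9119606 ]
 [375.77402697 460.9337304 ]
 [573.438107   195.94004791]
 [261.5922569   29.78280825]]
0.0 [ 0.58371297 -0.03673711  0.115     ] [[395.23671818 371.57699675]] [[304.8343641  217.97066719]]
0.1 [ 0.58341922 -0.03683534  0.12118967] [[397.02379558 371.3514003 ]] [[304.69912153 211.44493979]]
0.2 [ 0.58254089 -0.03712906  0.1273175 ] [[399.28452741 372.56945297]] [[303.88325422 205.6874651 ]]
0.3 [ 0.58108678 -0.03761532  0.13332225] [[402.00449358 375.24494043]] [[302.38175164 200.76564477]]
0.4 [ 0.57907139 -0.03828926  0.13914394] [[405.16380052 379.37647168]] [[300.19548308 196.74206281]]
```

```bash
python3 -m inch '{"grip":[0,0,0,0,0,0,0,0,0,0,0,0],"delta_pos":[[0.472,-0.6,0],[0.472,-0.6,0],[0.472,-0.6,0],[0.472,-0.6,0],[0.472,-0.6,0],[0.472,-0.6,0],[0.472,-0.6,0],[0.472,-0.6,0],[0.472,-0.6,0],[0.472,-0.6,0],[0.472,-0.6,0],[0.472,-0.6,0]],"roll":[-0.053,-0.053,-0.053,-0.053,-0.053,-0.053,-0.053,-0.053,-0.053,-0.053,-0.053,-0.053]}'
python3 -m inch '{"grip":[0,0,0,0,0,0,0,0,0],"delta_pos":[[0.472,-0.6,-0.05],[0.472,-0.6,-0.05],[0.472,-0.6,-0.05],[0.472,-0.6,-0.05],[0.472,-0.6,-0.05],[0.472,-0.6,-0.05],[0.472,-0.6,-0.05],[0,0,0],[0,0,0]],"roll":[0,0,0,0,0,0,0,0,0]}'
python3 - <<'E'
from h import *
o=get_obs();print(o["ee_pos"],o["eef_rot"],o["width"],o["contact_force"],o["joints"])
cv2.imwrite("pics/w1.png",camera("wrist")[:,:,::-1])
for q in (0,.1,.2):
    for y in(-.04,0,.04):
        a=np.radians(18.49);ex=np.array([np.cos(a),np.sin(a)]);ey=np.array([-ex[1],ex[0]])
        print(q,y,proj("wrist",np.r_[np.array([.5932,-.03357])+(-.072+.062*np.cos(q))*ex+y*ey,.115+.062*np.sin(q)]))
E
```

```text
time: 1.1
ee_pos: [0.4187, 0.1714, 0.2498]
eef_rot: [-0.0, 0.586, 0.811, -0.0]
contact_force: [1.3, 0.4, 0.2]
width: 0.499
finger_force: 0.0
time: 1.85
ee_pos: [0.5836, -0.0385, 0.2312]
eef_rot: [-0.001, 0.585, 0.811, -0.0]
contact_force: [-0.7, -0.4, -0.4]
width: 0.502
finger_force: 0.0
[ 0.58364107 -0.03846557  0.23119578] [-8.24945936e-04  5.85054972e-01  8.10993160e-01 -3.06110209e-04] 0.50179321974149 [-0.66413845 -0.3971982  -0.4415923 ] [-1.92044375e-01  4.04363284e-01 -1.26129384e-01  1.04205818e+00
  1.36399559e-04  1.05785174e+00]
0 -0.04 [[274.32301576 257.3446609 ]]
0 0 [[274.42237873 211.36471382]]
0 0.04 [[274.52778944 161.15435414]]
0.1 -0.04 [[273.94573549 260.48464559]]
0.1 0 [[274.02999768 213.53424395]]
0.1 0.04 [[274.12030265 162.13239425]]
0.2 -0.04 [[272.7791669  263.73783362]]
0.2 0 [[272.80937291 215.78776988]]
0.2 0.04 [[272.84475132 163.1502912 ]]
```

View pics/w1.png

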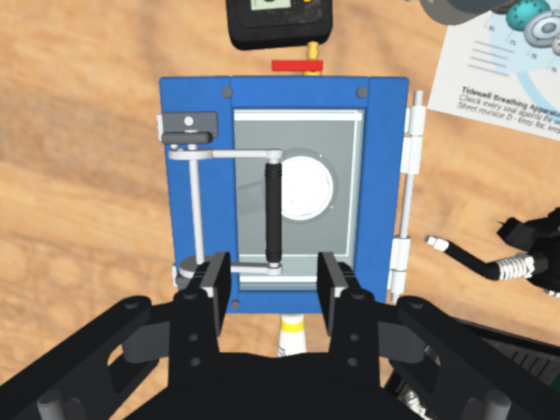

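The wrist view shows the sleeve at col 274, rows 163–263, midway between the fingers (tips at cols 228 and 320). That matches the prediction, so I'll lower and close.

```bash
python3 -m inch '{"grip":[0,0,0,0,0,0,0,0],"delta_pos":[[-0.005,0.01,-0.4],[0,0.01,-0.4],[0,0.01,-0.4],[0,0,-0.4],[0,0,-0.3],[0,0,-0.16],[0,0,0],[0,0,0]],"roll":[0,0,0,0,0,0,0,0]}'
python3 -m inch '{"grip":[1,1,1,1,1,1,1,1],"delta_pos":[[0,0,0],[0,0,0],[0,0,0],[0,0,0],[0,0,0],[0,0,0],[0,0,0],[0,0,0]],"roll":[0,0,0,0,0,0,0,0]}'
```

```text
time: 2.57
ee_pos: [0.5827, -0.0345, 0.1298]
eef_rot: [-0.0, 0.583, 0.812, -0.0]
contact_force: [-0.2, -0.6, 0.6]
width: 0.499
finger_force: 0.0
time: 3.23
ee_pos: [0.5826, -0.0356, 0.1293]
eef_rot: [-0.0, 0.584, 0.812, -0.0]
contact_force: [-3.8, -1.9, -0.6]
width: 0.119
finger_force: 58.5
```

```bash
python3 -m inch '{"grip":[1,1,1,1],"delta_pos":[[-0.015,-0.005,0.1],[-0.028,-0.009,0.106],[0,0,0],[0,0,0]],"roll":[0,0,0,0]}'
python3 -m inch '{"grip":[1,1,1,1,1,1],"delta_pos":[[-0.03,-0.01,0.087],[-0.034,-0.012,0.086],[-0.042,-0.014,0.081],[-0.046,-0.016,0.08],[0,0,0],[0,0,0]],"roll":[0,0,0,0,0,0]}'
```

```text
time: 3.57
ee_pos: [0.5811, -0.0361, 0.1404]
eef_rot: [0.0, 0.584, 0.812, 0.0]
contact_force: [-2.5, -2.5, -0.2]
width: 0.127
finger_force: 58.8
time: 4.07
ee_pos: [0.5743, -0.0384, 0.1576]
eef_rot: [0.001, 0.584, 0.812, 0.001]
contact_force: [2.8, -0.3, 2.8]
width: 0.123
finger_force: 59.1
```

```bash
python3 -m inch '{"grip":[1,1,1,1,1,1],"delta_pos":[[-0.064,-0.022,0.104],[-0.075,-0.025,0.096],[-0.083,-0.028,0.088],[-0.082,-0.027,0.07],[0,0,0],[0,0,0]],"roll":[0,0,0,0,0,0]}'
```

```text
time: 4.57
ee_pos: [0.5587, -0.0437, 0.1758]
eef_rot: [0.001, 0.584, 0.812, 0.001]
contact_force: [3.7, 1.7, 6.9]
width: 0.125
finger_force: 59.7
```

```bash
python3 -m inch '{"grip":[1,1,1,1,1],"delta_pos":[[-0.076,-0.025,0.058],[-0.076,-0.025,0.052],[-0.081,-0.027,0.04],[-0.081,-0.027,0.034],[0,0,0]],"roll":[0,0,0,0,0]}'
```

```text
time: 4.98
ee_pos: [0.542, -0.0492, 0.1848]
eef_rot: [0.0, 0.584, 0.812, 0.0]
contact_force: [1.2, 0.2, 8.5]
width: 0.122
finger_force: 59.9
```

```bash
python3 -m inch '{"grip":[1,1,1,1,1,1],"delta_pos":[[-0.086,-0.029,0.034],[-0.086,-0.029,0.03],[-0.09,-0.03,0.012],[-0.09,-0.03,0.01],[0,0,0],[0,0,0]],"roll":[0,0,0,0,0,0]}'
python3 - <<'E'
from h import *
cv2.imwrite("pics/s2.png",cv2.resize(camera("scene")[120:320,180:400,::-1],None,fx=3,fy=3,interpolation=2))
E
```

```text
time: 5.48
ee_pos: [0.5238, -0.0552, 0.1879]
eef_rot: [-0.0, 0.584, 0.812, -0.001]
contact_force: [0.1, -1.4, 6.0]
width: 0.121
finger_force: 59.8
```

View pics/s2.png

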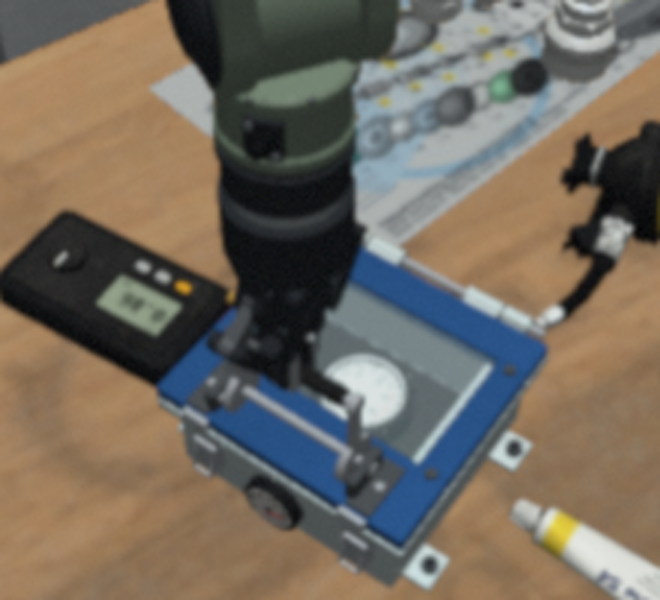

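The handle legs now look vertical, with the right leg running (358,470)→(352,400). I'll push 2.5 mm further toward the front to check the stop. That pushes the lid shut.

```bash
python3 -m inch '{"grip":[1,1,1,1],"delta_pos":[[-0.024,-0.008,0.0],[-0.024,-0.008,0.0],[0,0,0],[0,0,0]],"roll":[0,0,0,0]}'
python3 - <<'E'
from h import *
a=np.radians(18.49);ex=np.array([np.cos(a),np.sin(a)]);ey=np.array([-ex[1],ex[0]])
for q in(1.3,1.45,1.571):
  for y in(-.044,):
    for r in(0,.062): print(q,r,(proj("scene",np.r_[np.array([.5932,-.03357])+(-.072+r*np.cos(q))*ex+y*ey,.115+r*np.sin(q)])-[180,120])*3)
E
```

```text
time: 5.87
ee_pos: [0.5235, -0.0554, 0.188]
eef_rot: [0.001, 0.584, 0.812, 0.001]
contact_force: [5.9, 1.4, 2.1]
width: 0.122
finger_force: 59.4
1.3 0 [[349.46192348 451.42863281]]
1.3 0.062 [[366.14930067 383.45968001]]
1.45 0 [[349.46192348 451.42863281]]
1.45 0.062 [[358.02775652 391.53740923]]
1.571 0 [[349.46192348 451.42863281]]
1.571 0.062 [[351.22943643 399.19218743]]
```

The handle is on its stop: the force rose to 6 N with no motion, and the bar end is where 1.571 predicts. Now I'll pull slowly along the hinge arc.

```bash
python3 -m inch '{"grip":[1,1,1,1,1],"delta_pos":[[0.004,0.001,0.01],[0.005,0.002,0.012],[0.005,0.002,0.012],[0.005,0.002,0.012],[0,0,0]],"roll":[0,0,0,0,0]}'
python3 -m inch '{"grip":[1,1,1,1,1],"delta_pos":[[0.005,0.002,0.012],[0.005,0.002,0.012],[0.005,0.002,0.012],[0.005,0.002,0.012],[0,0,0]],"roll":[0,0,0,0,0]}'
```

```text
time: 6.28
ee_pos: [0.5236, -0.0552, 0.1884]
eef_rot: [-0.0, 0.584, 0.812, -0.0]
contact_force: [7.5, -1.3, -8.8]
width: 0.12
finger_force: 58.8
time: 6.7
ee_pos: [0.5237, -0.0551, 0.1889]
eef_rot: [-0.002, 0.584, 0.812, -0.001]
contact_force: [9.6, -3.2, -21.1]
width: 0.121
finger_force: 58.6
```

```bash
python3 -m inch '{"grip":[1,1,1,1],"delta_pos":[[0.01,0.003,0.01],[0.008,0.003,0.01],[0.005,0.002,0.01],[0,0,0]],"roll":[0,0,0,0]}'
python3 -m inch '{"grip":[1,1,1,1],"delta_pos":[[0.006,0.002,0.01],[0.006,0.002,0.01],[0.005,0.002,0.01],[0,0,0]],"roll":[0,0,0,0]}'
```

```text
time: 7.03
ee_pos: [0.5238, -0.055, 0.1893]
eef_rot: [-0.002, 0.584, 0.812, -0.002]
contact_force: [9.8, -4.2, -25.1]
width: 0.118
finger_force: 58.5
time: 7.37
ee_pos: [0.5241, -0.0549, 0.19]
eef_rot: [-0.003, 0.584, 0.812, -0.003]
contact_force: [9.9, -5.6, -29.7]
width: 0.117
finger_force: 58.4
```

```bash
python3 -m inch '{"grip":[1,1],"delta_pos":[[0,0,0],[0,0,0]],"roll":[0,0]}'
python3 - <<'E'
from h import *
o=get_obs();print(o["contact_force"],o["moment"],o["ee_pos"],o["width"])
im=camera("scene")
cv2.imwrite("pics/s3.png",cv2.resize(im[205:320,220:370,::-1],None,fx=5,fy=5,interpolation=2))
E
```

```text
time: 7.53
ee_pos: [0.5241, -0.0548, 0.19]
eef_rot: [-0.003, 0.584, 0.812, -0.003]
contact_force: [10.4, -5.7, -29.8]
width: 0.126
finger_force: 58.4
[ 10.37344666  -5.71244305 -29.8220974 ] [-1.13722029 -2.16806284  0.02582739] [ 0.5240838  -0.05481514  0.18995329] 0.1255431874274635
```

View pics/s3.png

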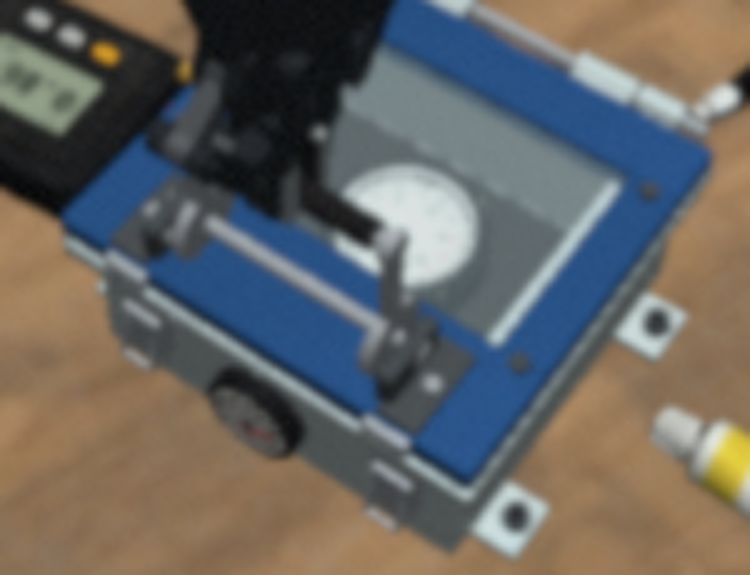

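The view shows the lid still near shut, with its front right corner at (470,480) in the crop, and the handle upright and gripped. The pull is higher than expected, so I'll measure sub-pixel lid motion against the first picture.

Run:
```python
from h import *
a=cv2.cvtColor(cv2.imread("pics/scene0.png"),6); im=camera("scene")[:,:,::-1]; cv2.imwrite("pics/f3.png",im); b=cv2.cvtColor(np.ascontiguousarray(im),6)
def pts(c,s,x,y): return [x/s+c[0],y/s+c[1]]
P=dict(frontcorner=(470,480),plate=(430,383),bolt=(519,362),hingecorner=(705,150),foot1=(515,518),foot2=(655,325),latch=(382,480),latch2=(385,430),tubecap=(680,412))
p=np.float32([pts((220,205),5,*v) for v in P.values()])
n,s,e=cv2.calcOpticalFlowPyrLK(a,b,p.reshape(-1,1,2),None,winSize=(11,11),maxLevel=1)
for k,x,y,q in zip(P,p,n.reshape(-1,2),s): print(k,x,np.round(y-x,2),q)
exv=np.r_[np.array([np.cos(.3227),np.sin(.3227)]),0];eyv=np.array([-exv[1],exv[0],0]);O=np.array([.5932,-.03357,0])
c=O-.1*exv-.105*eyv+[0,0,.101]; print("px per 5mm up",proj("scene",c+[0,0,.005])-proj("scene",c))
```

```text
frontcorner [314. 301.] [-0.01 -0.42] [1]
plate [306.  281.6] [-0.07 -0.38] [1]
bolt [323.8 277.4] [ 0.12 -0.11] [1]
hingecorner [361. 235.] [-0.52  0.17] [1]
foot1 [323.  308.6] [0.08 0.01] [1]
foot2 [351. 270.] [0.07 0.02] [1]
latch [296.4 301. ] [-0.23 -0.21] [1]
latch2 [297. 291.] [ 0.13 -0.39] [1]
tubecap [356.  287.4] [-0.14 -0.29] [1]
px per 5mm up [[ 0.13545095 -1.21649933]]
```

```bash
python3 -m inch '{"grip":[1,1,1],"delta_pos":[[0.01,0.003,0.01],[0.008,0.002,0.01],[0,0,0]],"roll":[0,0,0]}'
python3 -m inch '{"grip":[1,1,1],"delta_pos":[[0.006,0.002,0.01],[0.006,0.002,0.01],[0,0,0]],"roll":[0,0,0]}'
```

```text
time: 7.88
ee_pos: [0.5246, -0.0547, 0.1909]
eef_rot: [-0.003, 0.584, 0.812, -0.003]
contact_force: [8.6, -5.9, -29.8]
width: 0.119
finger_force: 58.5
time: 8.13
ee_pos: [0.5257, -0.0544, 0.1931]
eef_rot: [-0.003, 0.584, 0.812, -0.002]
contact_force: [6.1, -4.8, -17.9]
width: 0.12
finger_force: 59.6
```

```bash
python3 -m inch '{"grip":[1,1],"delta_pos":[[0,0,0],[0,0,0]],"roll":[0,0]}'
python3 -m inch '{"grip":[1,1,1],"delta_pos":[[0.006,0.002,0.01],[0.006,0.002,0.01],[0,0,0]],"roll":[0,0,0]}'
```

```text
time: 8.3
ee_pos: [0.5264, -0.0542, 0.1943]
eef_rot: [-0.002, 0.584, 0.812, -0.002]
contact_force: [6.0, -2.7, -10.7]
width: 0.122
finger_force: 60.3
time: 8.55
ee_pos: [0.5278, -0.0538, 0.197]
eef_rot: [-0.001, 0.584, 0.812, -0.001]
contact_force: [4.7, -1.9, -6.8]
width: 0.118
finger_force: 60.7
```

```bash
python3 -m inch '{"grip":[1,1,1,1,1,1,1,1,1,1,1,1],"delta_pos":[[0.012,0.004,0.023],[0.012,0.004,0.023],[0.012,0.004,0.023],[0.012,0.004,0.023],[0.012,0.004,0.023],[0.012,0.004,0.023],[0.013,0.004,0.023],[0.013,0.004,0.023],[0.013,0.004,0.023],[0.013,0.004,0.02],[0,0,0],[0,0,0]],"roll":[0,0,0,0,0,0,0,0,0,0,0,0]}'
python3 - <<'E'
from h import *
a=cv2.cvtColor(cv2.imread("pics/scene0.png"),6); im=np.ascontiguousarray(camera("scene")[:,:,::-1]); b=cv2.cvtColor(im,6); cv2.imwrite("pics/f4.png",im)
cv2.imwrite("pics/s4.png",cv2.resize(im[195:320,220:370],None,fx=4.8,fy=4.8,interpolation=2))
exv=np.r_[np.array([np.cos(.3227),np.sin(.3227)]),0];eyv=np.array([-exv[1],exv[0],0]);O=np.array([.5932,-.03357,0])
def at(x,y,z,t):
    dx,dz=x-.106,z-.094; return O+exv*(.106+dx*np.cos(t)-(-1)*0+dz*np.sin(t))+eyv*y+[0,0,.094-dx*np.sin(t)+dz*np.cos(t)]
for nm,P in dict(corner=(-.1,-.105,.101),bolt=(-.06,-.09,.101)).items():
    p0=proj("scene",at(*P,0))
    for t in(.08,.1,.12,.14): print(nm,t,proj("scene",at(*P,t))-p0)
p=np.float32([[314,301],[323.8,277.4],[306,281.6]]); g=p+np.float32([.5,-5])
n,s,e=cv2.calcOpticalFlowPyrLK(a,b,p.reshape(-1,1,2),g.reshape(-1,1,2).copy(),winSize=(13,13),maxLevel=1,flags=cv2.OPTFLOW_USE_INITIAL_FLOW)
print(n.reshape(-1,2)-p,s.ravel(),e.ravel())
E
```

```text
time: 9.55
ee_pos: [0.5342, -0.0516, 0.2088]
eef_rot: [-0.001, 0.584, 0.812, -0.001]
contact_force: [4.2, -2.3, -6.9]
width: 0.125
finger_force: 60.6
corner 0.08 [[ 0.80335436 -4.51418001]]
corner 0.1 [[ 1.06713383 -5.7395459 ]]
corner 0.12 [[ 1.35637675 -7.00314749]]
corner 0.14 [[ 1.67119303 -8.30467052]]
bolt 0.08 [[ 0.71082357 -3.78637251]]
bolt 0.1 [[ 0.93635207 -4.80267025]]
bolt 0.12 [[ 1.18111082 -5.84625722]]
bolt 0.14 [[ 1.44512618 -6.91679184]]
[[-3.775177  -8.21106  ]
 [ 1.1893921 -5.133148 ]
 [ 1.2064514 -6.7802124]] [1 1 1] [42.991493   5.1017013  2.4759614]
```

View pics/s4.png

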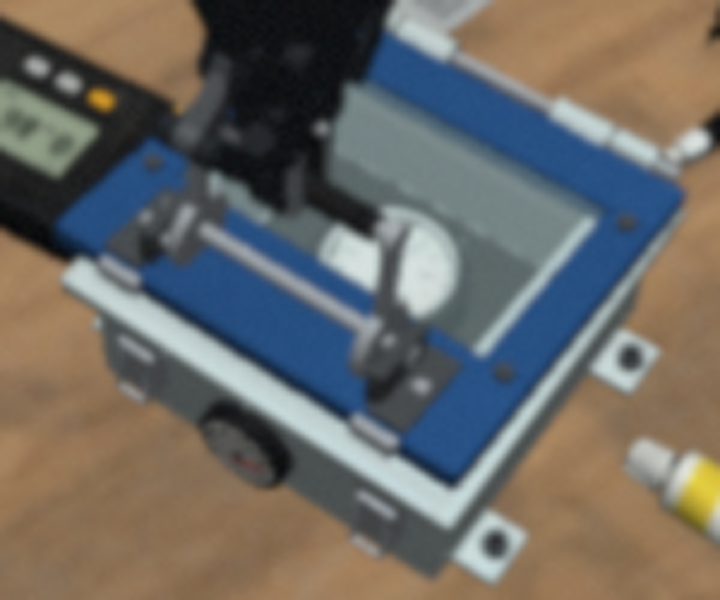

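The lid is ajar, with the handle upright and gripped and the bystanders undisturbed. One last check of the angle with several lid features.

Run:
```python
from h import *
from scipy.optimize import brentq
a=cv2.cvtColor(cv2.imread("pics/scene0.png"),6); b=cv2.cvtColor(cv2.imread("pics/f4.png"),6)
ex=np.array([np.cos(.3227),np.sin(.3227)]);ey=np.array([-ex[1],ex[0]]);O=np.array([.5932,-.03357])
p=np.float32([[323.8,277.4],[350,243.2],[305.6,281.4],[296.5,290.5],[319,273],[247.3,240],[245.5,249]])
zs=[.101,.101,.104,.101,.101,.104,.101]
n=cv2.calcOpticalFlowPyrLK(a,b,p.reshape(-1,1,2),(p+np.float32([1,-5])).reshape(-1,1,2).copy(),winSize=(11,11),maxLevel=1,flags=4)
for q,m,z,e in zip(p,n[0].reshape(-1,2),zs,n[2].ravel()):
    w=plane("scene",q,z)[0]; r=w[:2]-O; x,y=r@ex,r@ey
    def at(t):
        dx,dz=x-.106,z-.094; return proj("scene",np.r_[O+ex*(.106+dx*np.cos(t)+dz*np.sin(t))+ey*y,.094-dx*np.sin(t)+dz*np.cos(t)])[0]
    f=lambda t:(at(t)-m)[1]
    print(np.round([x,y],3),m-q,round(float(e),1),brentq(f,-.3,.5) if f(-.3)*f(.5)<0 else None)
o=get_obs();print(o["time"],o["ee_pos"],o["contact_force"])
```

```text
[-0.046 -0.093] [ 1.273529 -5.170685] 3.2 0.11523736556185553
[ 0.058 -0.094] [-0.10574341 -1.7536163 ] 3.8 0.10948300481697222
[-0.076 -0.069] [ 1.1810303 -6.782654 ] 2.6 0.12369902919829028
[-0.102 -0.066] [ 0.81692505 -6.797333  ] 25.4 0.11388580283959289
[-0.043 -0.08 ] [ 1.1929626 -5.0129395] 3.5 0.11335964074535367
[-0.066  0.089] [ 0.07144165 -6.94368   ] 3.4 0.12858298993264497
[-0.085  0.078] [ 0.17262268 -7.2062683 ] 3.9 0.12423504854685967
9.6 [ 0.53416157 -0.0516602   0.20878315] [ 5.32428442 -2.7032875  -6.09264611]
```

The features average about 0.12 rad, or 25 mm at the front edge, and the hold is steady. Handing in.

```bash
python3 -c "
from bench import *
print(sign_off())"
```

```text
the job is handed in; nothing more can be done
None
```

I handed the job in at 9.6 s: the handle is upright on its stop, the seal let go under a slow pull, and the gripper still holds the lid at about 0.12 rad (25 mm at the front edge). The pull peaked near 30 N, above the 15 to 18 N you gave, and the mug, grease tube and leak meter were left alone.

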